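# Build up a membrane-filter unit on the open manifold port

## Robot

A 6-joint arm with a two-finger parallel gripper is mounted at the origin on the work surface. World frame = base frame: x ahead of the robot, y to its left, z up, the work surface at z = 0. Lengths are in mm, angles in rad, forces in N, time in s.
With the tool pointing down it reaches from about 275 to 975 mm from the base axis. Payload 8.4 kg.
Tool frame: the origin (TCP) lies between the finger pads; the fingertips stand 19 mm ahead of it and the grasp point (between the pads) is the TCP (env.nose_length is the distance from the TCP to the fingertips, in mm); z points along the fingers, y is the line along which they close (so a half turn about z gives the same grasp; the last joint's range is limited). The gripper opens to 92 mm and grips with 3 to 60 N. Pads are 20 mm wide; open, the fingers measure 128 mm over their backs; the gripper's body (75 mm by 189 mm) begins 69 mm behind the grasp point.
Start: joints at [1.222, 0.353, 1.633, -0, 1.155, -0.002], TCP at [212.43, 587.794, 233.583] pointing down, gripper open.
Joint ranges: [-2.63, 2.63], [-0.92, 2.1], [0.06, 2.66], [-1.3, 4.44], [0, 2.69], [-3.02, 3.02]. Speed limits (rad/s): [2.22, 2.22, 2.79, 3.14, 3.14, 3.14].

## Interface

Orientations are given as a rotation vector (axis times angle).
In Python, from station import env, optics, ticket gives the robot as it stands.
- The arm moves only by the tool play_rows, never from a script. Its argument "plan" is a list of rows, each a list of 3 entries, a list of its own where there are three numbers: the shift along the tool's x, y, z in m, then the turn, a rotation vector about the tool's x, y, z in degrees, then the finger opening in m, from 0 to 0.0919. In form: [[[tx, ty, tz], [ax, ay, az], jaw], ...]. A call has 1 to 8 rows; each row is the pose to reach, as a shift and turn from the pose commanded when the call began, along the tool's axes at that moment; what a row does not reach only later rows make up. A row lasts 1/8 s, in which the tool goes at most 62.5 mm and 10.7 degrees, less where a joint would pass 70% of its speed; a pose out of reach is approached as far as the arm can. A call with a gripper value outside its range is refused whole. The fingers move at their own pace and stop on an object; the grip force is fixed at half the most. Time passes only in rows, so rows that repeat a pose let the fingers close. It gives the time, the measured TCP pose, the force, the opening and the grip force at its end, in the units of the state.
- env.get_state(): the state, without advancing time (a new reading comes with each control period).
- optics.read_camera(name): name is "scene" or "top" or "wrist"; returns the picture (480x640x3 uint8, red, green, blue); there is no depth.
- optics.camera_info(name): a dict with "fx", "fy", "cx", "cy" (pixels), "k1" (the pictures are not rectified: a ray, as slopes to the right and down, at radius r is drawn at 1 + k1 r^2 times it, then the intrinsics apply), "rvec" (rotation vector, rad) and "tvec" (3), from world to camera coordinates, as OpenCV has them. Camera axes: x right, y down, z forward; pixel columns grow to the right and rows downward; lengths in mm; the calibration is good to about 2 mm. A picture is of the moment at which its call begins: read the wrist's pose just before it. camera_info takes no time and is no camera call; for the wrist camera it gives the pose at the moment of the call.
- ticket.job_done(): hands the job in; it is judged then, once.
The state is a dict: "clock": time; "q": joint angles; "dq": joint speeds; "tau": joint torques, N m; "tool_pos": TCP position; "tcp_rot": TCP orientation; "contact_force": force on the tool from outside, world axes, zero at the start; "wrist_torque": the same for the moment, N m; "finger_gap": finger opening in mm; "grasp_force": force on a finger pad.
Only numpy, scipy, OpenCV 4.12 (cv2) and the standard library are available. Lean on these libraries where they do the work, as an engineer would, in place of code of your own. Each camera call takes 0.05 s, during which the arm holds its last target. There are 200 camera calls.

## Task

Set up the filter unit for a rinse-through on the open port of the vacuum manifold, like the finished one beside it: first the base over the bare spigot, then the support disc on the base, then the funnel over the disc, and last the lid on the funnel, each upright and fully seated before the next. Leave the sample bottle and the Petri dishes standing where they are.

Things in the scene. Friction and masses are not known exactly. Their poses are not given: they have to be found in the camera images.
- open_port: TARGET. The one bare port of the manifold, fixed: a steel flange 50 mm across and 8 mm thick lying on the manifold's top, with a spigot standing in its middle: 14 mm across, rising 20 mm above the flange, the last 6 mm tapering to 6 mm across. Origin: centre of the flange's underside (the manifold's top face, 70 mm above the bench); z up, y along the manifold. Seated, the base's origin lies 8 mm above this origin.
- base: Loose steel filter base, standing upright on the bench, 280 g, round: foot 40 mm across and 30 mm high, widening to a head 58 mm across from 36 to 50 mm up, with a central boss on top 36 mm across and 4 mm high (bevelled). Open bore 19 mm across and 30 mm deep in the underside, which goes over the spigot. Origin: centre of the underside, z up. Grip the head.
- disc: Loose steel support disc, lying right side up on the bench, 70 g: 50 mm across, 12 mm thick, upper edge bevelled 2 mm, grey sintered face with small holes on top; a recess 41 mm across and 5 mm deep in the underside goes over the base's boss. Origin: centre of the underside. Seated, it lies 50 mm above the base's origin.
- funnel: Loose open steel funnel, standing upright, 220 g, 92 mm high: foot 60 mm across and 14 mm high, waist 50 mm across from 14 to 30 mm, widening to a straight cylinder 60 mm across from 42 to 92 mm up, 52 mm inside at the mouth. A recess 54 mm across and 10 mm deep in its underside goes over the disc. Origin: centre of the underside. Seated on the disc, it lies 2 mm above the disc's origin (52 mm above the base's). Grip the upper cylinder.
- lid: Loose steel lid, 100 g: flat round plate 64 mm across, from 8 to 12 mm above its origin, with a plug 46 mm across and 8 mm deep below (bevelled, it enters the funnel's mouth and it stands on it on the bench) and a black knob on top, 22 mm across from 21 to 41 mm, top at 44 mm. Origin: centre of the plug's underside. Seated, it lies 84 mm above the funnel's origin. Grip the knob from above.
- manifold: Steel vacuum manifold, fixed: a bar 50 mm wide (x), 400 mm long (y), top face 70 mm above the bench, with three ports in a row 125 mm apart (at y = -125, 0, 125 mm) and three small stopcocks on its -x side reaching 44 mm from its centre line, 60 mm above the bench at most. Origin: on the bench under its middle. Which port is open changes.
- built_unit: Obstacle, fixed on one of the manifold's ports: a complete filter unit with lid, 64 mm across, its top 188 mm above this origin, which lies at the manifold's top face.
- blank_port: Obstacle, fixed on one of the manifold's ports: a port closed with a black rubber stopper 40 mm across and 36 mm high. Origin at the manifold's top face.
- sample: Bystander, loose: glass sample bottle with white cap, 52 mm across, 105 mm high, among the parts on the bench; must stay where it stands. Origin: centre of the underside.
- dishes: Bystander, loose: two closed Petri dishes, one upon the other (one body), 55 mm across, 30 mm high, among the parts on the bench; must stay where they stand. Origin: centre of the underside.
Things that resemble listed ones, but are neither listed nor needed, are in the scene too. Leave any brown, green or red look-alike of the disc alone.

How it is judged (in metres and radians):
On the way, in this order (a step that is already met when the one before it is completed fails the run):
1. the base stands seated over the spigot of the open port, let go (z of base in the frame of open_port between 0.005 and 0.011 m and horizontal distance between base and open_port below 0.005 m and angle between base's own z axis and vertical below 0.06 rad and linear speed of base below 0.02 m/s and contact force between the fingers and base below 0.2 N), for 0.2 s.
2. the support disc lies seated on the base, let go, with all before it still seated (z of base in the frame of open_port between 0.005 and 0.011 m and horizontal distance between base and open_port below 0.005 m and angle between each of base, disc's own z axis and vertical below 0.06 rad and z of disc in the frame of base between 0.047 and 0.053 m and horizontal distance between disc and base below 0.005 m and linear speed of disc below 0.02 m/s and contact force between the fingers and disc below 0.2 N), for 0.2 s.
3. the funnel stands seated over the disc, let go, with all before it still seated (z of base in the frame of open_port between 0.005 and 0.011 m and horizontal distance between base and open_port below 0.005 m and angle between each of base, disc, funnel's own z axis and vertical below 0.06 rad and z of disc in the frame of base between 0.047 and 0.053 m and horizontal distance between disc and base below 0.005 m and z of funnel in the frame of disc between -0.001 and 0.005 m and horizontal distance between funnel and disc below 0.005 m and linear speed of funnel below 0.02 m/s and contact force between the fingers and funnel below 0.2 N), for 0.2 s.
4. the lid lies seated on the funnel, let go, with all before it still seated (z of base in the frame of open_port between 0.005 and 0.011 m and horizontal distance between base and open_port below 0.005 m and angle between each of base, disc, funnel, lid's own z axis and vertical below 0.06 rad and z of disc in the frame of base between 0.047 and 0.053 m and horizontal distance between disc and base below 0.005 m and z of funnel in the frame of disc between -0.001 and 0.005 m and horizontal distance between funnel and disc below 0.005 m and z of lid in the frame of funnel between 0.081 and 0.087 m and horizontal distance between lid and funnel below 0.006 m and linear speed of lid below 0.02 m/s and contact force between the fingers and lid below 0.2 N), for 0.2 s.
At the end, for the whole second after the job is handed in: Base on the open port, disc on the base, funnel over the disc, lid on the funnel: each within 5 mm of the axis of the part below it (lid 6 mm), within 3 mm of its seated height, upright within 0.06 rad, released and at rest (z of base in the frame of open_port between 0.005 and 0.011 m and horizontal distance between base and open_port below 0.005 m and angle between each of base, disc, funnel, lid's own z axis and vertical below 0.06 rad and linear speed of each of base, disc, funnel, lid below 0.02 m/s and z of disc in the frame of base between 0.047 and 0.053 m and horizontal distance between disc and base below 0.005 m and z of funnel in the frame of disc between -0.001 and 0.005 m and horizontal distance between funnel and disc below 0.005 m and z of lid in the frame of funnel between 0.081 and 0.087 m and horizontal distance between lid and funnel below 0.006 m); the robot touches nothing.
It fails at once if the sample bottle is pushed more than 25 mm from its place or tipped over (distance of sample from where it was at the start of the episode above 0.025 m or angle between sample's own z axis and vertical above 0.4 rad).
It fails at once if the pair of Petri dishes is pushed more than 25 mm from its place or tipped over (distance of dishes from where it was at the start of the episode above 0.025 m or angle between dishes's own z axis and vertical above 0.4 rad).
It also fails if it takes over 128 s, if anything falls off the work surface, if the arm or the gripper's body presses on something with over 40 N, if the wrist force passes 120 N, or if a joint passes its speed limit or range.

## Working session

There is one attempt and no reset: what is moved stays moved. The work goes in short steps, Python scripts to look and compute and a tool call to move; the robot and the scene stay as the last step left them, time stands still between calls to the robot, and variables do not carry over. Pictures are saved under pics/ and viewed, at most 16 in all, crops included, and the job is handed in when it is done.

Besides the shell and the picture viewer there is one more tool, called after "Call:" as name([rows], argument=value, ...), one row to a line, values as JSON. play_rows: Moves the arm, as the interface text tells. Its arguments: {"type":"object","properties":{"plan":{"type":"array"}},"required":["plan"]}

```bash
ls; mkdir -p pics
cat > h.py <<'E'
import numpy as np, cv2
from station import env, optics, ticket
from scipy.spatial.transform import Rotation as R
def shot(name,f):
    info=optics.camera_info(name); im=optics.read_camera(name)
    cv2.imwrite('pics/'+f,cv2.cvtColor(im,cv2.COLOR_RGB2BGR)); np.save('pics/'+f+'.npy',info,allow_pickle=True)
    return im,info
def load(f): return np.load('pics/'+f+'.npy',allow_pickle=True).item()
def K(i): return np.array([[i['fx'],0,i['cx']],[0,i['fy'],i['cy']],[0,0,1.]])
def px(i,u,v,z):
    "world point on plane z seen at pixel"
    d=np.array([(u-i['cx'])/i['fx'],(v-i['cy'])/i['fy']]); s=d.copy()
    for _ in range(30): s=d/(1+i['k1']*(s@s))
    M=R.from_rotvec(np.ravel(i['rvec'])).as_matrix(); c=-M.T@np.ravel(i['tvec'])
    r=M.T@np.array([s[0],s[1],1]); return c+r*(z-c[2])/r[2]
def proj(i,P):
    P=np.atleast_2d(P).astype(float)
    q,_=cv2.projectPoints(P,np.ravel(i['rvec']).astype(float),np.ravel(i['tvec']).astype(float),K(i),np.array([i['k1'],0,0,0.]))
    return q[:,0]
E
python3 - <<'E'
from h import *
for n in('top','scene'):
    im,i=shot(n,n+'0.png'); M=R.from_rotvec(np.ravel(i['rvec'])).as_matrix(); print(n,-M.T@np.ravel(i['tvec']),i['k1'],i['fx'])
print(env.get_state())
E
```

```text
pics
top [421.51502591 -22.1262162  880.87370115] -0.11191485237324818 444.20695366574046
scene [1077.03336905 -200.0369787   965.58624968] -0.06122135099342096 553.4049828829803
{'clock': 0.1, 'q': array([ 1.22160097e+00,  3.53568520e-01,  1.63408270e+00, -2.01433761e-05,
        1.15519709e+00, -2.43031519e-03]), 'dq': array([-9.38722890e-05, -9.90266883e-04, -1.84144738e-03, -3.20546747e-04,
       -8.02669946e-05,  7.42285833e-04]), 'tau': array([ 7.05195325e-04, -5.94907808e+01, -3.34928405e+01,  6.99656876e-02,
        1.82909874e-02,  2.50620457e-05]), 'tool_pos': array([212.28508211, 587.37934504, 232.93541571]), 'tcp_rot': array([-5.41924819e-01, -3.09429349e+00,  1.94690533e-03]), 'contact_force': array([ 0.29310355,  0.91650527, -0.56616499]), 'wrist_torque': array([-0.00346244,  0.07353711,  0.03895987]), 'grasp_force': 0.0, 'finger_gap': 91.77775870279676}
```

View pics/top0.png

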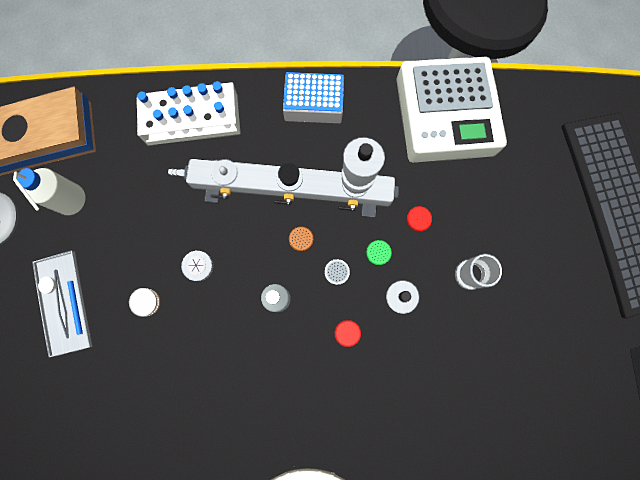

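View pics/scene0.png

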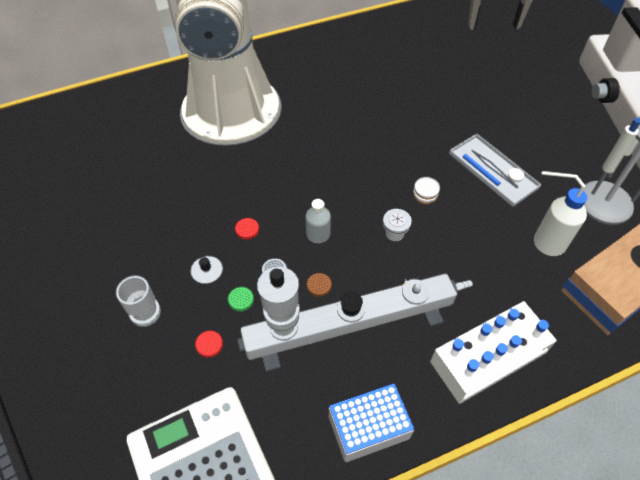

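Top view: base at (197,265), grey disc (337,272), lid (403,297), funnel mouth (486,270), open port (223,172), blank (289,176), built unit (364,160), bottle (275,298), dishes (144,302). 
Disc candidates: grey (337,272), brown (301,239), green (379,252), red (419,218) and (347,333); I choose the grey one. The base could be confused with the dishes at (144,302), and the starred head at (197,265) is the base. A close crop will check both.

Run:
```python
from h import *
i=load('top0.png')
for n,u,v,z in [('base',196.5,265,50),('disc',337,272,12),('lidknob',405,296.5,44),('lidplate',403,297,12),('funnel mouth',487,270,92),('spigot',223.5,170,98),('flange',223,173,78),('blank',289,174.5,106),('built knob',365.5,151.5,258),('bottlecap',273,297,105),('dishes',144,302,30),('brown',301,239,12),('green',379,252,12),('red',347,333,12)]:
    print(n,px(i,u,v,z).round(1))
s=load('scene0.png')
for n,u,v,z in [('base',397,219,50),('disc',274,268,12),('lidknob',205,262,44),('funnel',135,292,92),('flange',415,293,78),('bottle',318,205,105)]: print(n,px(s,u,v,z).round(1))
im=cv2.imread('pics/top0.png'); cv2.imwrite('pics/c0.png',cv2.resize(im[140:345,120:520],(800,410),interpolation=cv2.INTER_CUBIC))
```

```text
base [512.  203.8  50. ]
disc [499.4 -63.9  12. ]
lidknob [ 448.6 -189.6   44. ]
lidplate [ 448.7 -192.    12. ]
funnel mouth [ 491.8 -332.1   92. ]
spigot [682.6 146.   98. ]
flange [683.4 151.1  78. ]
blank [669.3  24.2 106. ]
built knob [654.7 -97.7 258. ]
bottlecap [448.7  52.7 105. ]
dishes [442.9 311.5  30. ]
brown [565.9   6.2  12. ]
green [ 538.  -147.7   12. ]
red [381.2 -81.1  12. ]
base [508.9 205.2  50. ]
disc [498.9 -63.5  12. ]
lidknob [ 452.4 -189.5   44. ]
funnel [ 497.7 -326.7   92. ]
flange [689.  146.1  78. ]
bottle [451.9  53.2 105. ]
```

View pics/c0.png

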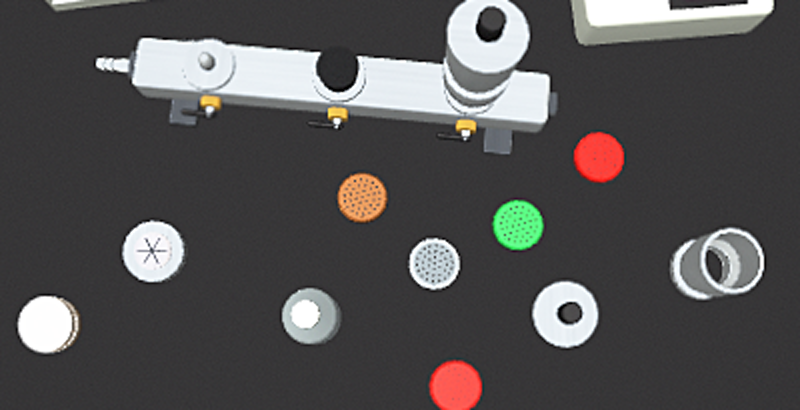

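The crop confirms it: the starred base head at crop (153,251), the perforated grey disc (434,264), the knobbed lid (566,313), the open funnel (733,260), the bare spigot port (207,62).

```bash
cat >> h.py <<'E'
def go(x,y,z,yaw):
    "shift (mm, tool axes) and turn (deg) to put TCP at xyz pointing down, closing axis at yaw (mod 180)"
    s=env.get_state(); Rc=R.from_rotvec(s['tcp_rot']); best=None
    for a in (yaw,yaw+180):
        t=np.radians(a); Y=np.array([np.cos(t),np.sin(t),0]); Z=np.array([0,0,-1.]); X=np.cross(Y,Z)
        d=(Rc.inv()*R.from_matrix(np.c_[X,Y,Z])).as_rotvec(degrees=True)
        if best is None or np.linalg.norm(d)<np.linalg.norm(best): best=d
    print('pos',s['tool_pos'].round(1),'q6',round(s['q'][5],2),'t',round(s['clock'],1),'gap',round(s['finger_gap'],1),'F',s['contact_force'].round(1))
    print('shift',Rc.inv().apply(np.array([x,y,z])-s['tool_pos']).round(1),'turn',best.round(1))
E
python3 -c "
from h import *
go(511,204,230,22)"
```

```text
pos [212.3 587.4 232.9] q6 -0.0 t 0.1 gap 91.8 F [ 0.3  0.9 -0.6]
shift [-411.2 -259.     3.3] turn [-0.1  0.  48.1]
```

Call:
play_rows([
  [[-0.411,-0.259,0.003],[0,0,48],0.0919],
  [[-0.411,-0.259,0.003],[0,0,48],0.0919],
  [[-0.411,-0.259,0.003],[0,0,48],0.0919],
  [[-0.411,-0.259,0.003],[0,0,48],0.0919],
  [[-0.411,-0.259,0.003],[0,0,48],0.0919],
  [[-0.411,-0.259,0.003],[0,0,48],0.0919],
  [[-0.411,-0.259,0.003],[0,0,48],0.0919],
  [[-0.411,-0.259,0.003],[0,0,48],0.0919],
])

```text
clock: 1.1
tool_pos: [512.0, 202.3, 230.4]
tcp_rot: [1.755, 2.606, -0.0]
contact_force: [0.3, 0.3, 0.7]
finger_gap: 91.9
grasp_force: 0.0
```

```bash
python3 -c "
from h import *
go(511,204,230,22)"
```

```text
pos [512.  202.3 230.4] q6 -0.01 t 1.1 gap 91.9 F [0.3 0.3 0.7]
shift [ 2.  -0.3  0.4] turn [-0.   0.   0.1]
```

```bash
python3 -c "
from h import *
im,i=shot('wrist','w1.png'); print(proj(i,[[511,204,50],[511,204,54]]))"
```

```text
[[318.77738807 215.78338707]
 [318.78276569 216.6542292 ]]
```

View pics/w1.png

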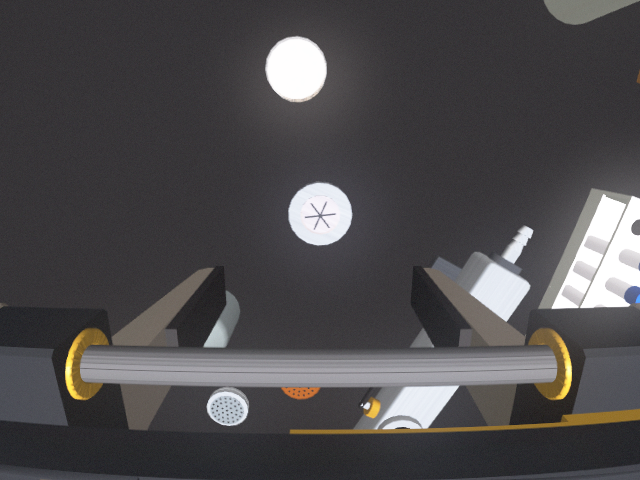

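The wrist view shows the base head at (320,214), with its star at (320.5,214.5). That matches the estimate to about 1 mm.

```bash
python3 -c "
from h import *
i=load('w1.png'); p=px(i,320.3,214.2,51); print(p, px(i,352,214,50)-px(i,288.5,214,50)); go(p[0],p[1],43,22)"
```

```text
[511.653908   206.05576557  51.        ] [53.49462044 21.64836969  0.        ]
pos [514.8 199.  230.5] q6 -0.02 t 1.1 gap 91.6 F [ 1.9 -2.  -0.5]
shift [  8.2  -0.4 187.4] turn [0.  0.2 0. ]
```

Call:
play_rows([
  [[0,0,0.05],[0,0,0],0.0919],
  [[0,0,0.05],[0,0,0],0.0919],
  [[0,0,0.05],[0,0,0],0.0919],
  [[0,0,0.05],[0,0,0],0.0919],
])

```text
clock: 1.65
tool_pos: [511.6, 205.3, 182.2]
tcp_rot: [1.752, 2.606, 0.003]
contact_force: [0.2, -0.2, 0.8]
finger_gap: 91.8
grasp_force: 0.0
```

Run:
```python
from h import *
for k in range(2):
    im,i=shot('wrist','w2.png')
    g=cv2.cvtColor(im,cv2.COLOR_RGB2GRAY)
    n,l,st,c=cv2.connectedComponentsWithStats((g>110).astype(np.uint8))
    q=proj(i,[[511,204,50]])[0]
    for j in range(1,n):
        if np.linalg.norm(c[j]-q)<60 and st[j][4]>500: print(q,c[j],st[j],px(i,*(st[j][:2]+st[j][2:4]/2-.5),50),px(i,*c[j],50))
    go(511,205,43,22)
```

```text
[317.4315598  231.46907947] [318.54530593 228.53035965] [ 282  191   75   75 4282] [511.08603475 207.05390777  50.        ] [510.91685905 206.52456399  50.        ]
pos [511.6 205.2 182.1] q6 -0.01 t 1.7 gap 91.9 F [0.9 0.2 0.6]
shift [ -0.   -0.9 139.1] turn [0.1 0.  0.2]
[317.52480186 231.44776294] [318.62234167 228.52699229] [ 282  191   75   75 4279] [511.02480665 207.00934055  50.        ] [510.91056393 206.50540547  50.        ]
pos [511.5 205.1 181.9] q6 -0.01 t 1.8 gap 91.6 F [-0.3  0.5  0.4]
shift [  0.   -0.8 138.9] turn [0.1 0.  0.2]
```

Call:
play_rows([
  [[-0.001,0,0.05],[0,0,0],0.0919],
  [[-0.001,0,0.1],[0,0,0],0.0919],
  [[-0.001,0,0.138],[0,0,0],0.0919],
  [[-0.001,0,0.138],[0,0,0],0.0919],
  [[-0.001,0,0.138],[0,0,0],0.0919],
  [[-0.001,0,0.138],[0,0,0],0.05],
  [[-0.001,0,0.138],[0,0,0],0.05],
  [[-0.001,0,0.138],[0,0,0],0.05],
])

```text
clock: 2.75
tool_pos: [511.7, 203.7, 43.3]
tcp_rot: [1.753, 2.606, 0.001]
contact_force: [-0.1, -0.4, -0.5]
finger_gap: 64.2
grasp_force: 0.0
```

Call:
play_rows([
  [[0,0,0],[0,0,0],0.05],
  [[0,0,0],[0,0,0],0.05],
  [[0,0,0],[0,0,0],0.05],
])

```text
clock: 3.12
tool_pos: [511.7, 203.8, 43.1]
tcp_rot: [1.754, 2.606, 0.001]
contact_force: [-1.1, 0.4, 6.1]
finger_gap: 57.4
grasp_force: 30.0
```

```bash
python3 -c "
from h import *
print(env.get_state()['grasp_force']);go(620,175,250,12);go(620,175,250,22)"
```

```text
30.00123744197481
pos [511.7 203.8  43.1] q6 -0.01 t 3.1 gap 57.4 F [-1.1  0.4  6.1]
shift [ -67.4   89.6 -206.8] turn [ 0.1 -0.  10.1]
pos [511.7 203.8  43.1] q6 -0.01 t 3.1 gap 57.4 F [-1.1  0.4  6.1]
shift [ -67.4   89.6 -206.8] turn [0.1 0.  0.1]
```

Call:
play_rows([
  [[0,0,-0.05],[0,0,0],0.05],
  [[0,0,-0.1],[0,0,0],0.05],
  [[0,0,-0.15],[0,0,0],0.05],
  [[0,0,-0.2],[0,0,0],0.05],
  [[0,0,-0.2],[0,0,0],0.05],
])

```text
clock: 3.75
tool_pos: [513.1, 204.3, 246.2]
tcp_rot: [1.752, 2.603, 0.008]
contact_force: [-0.4, 0.1, -2.6]
finger_gap: 57.5
grasp_force: 30.0
```

```bash
python3 -c "
from h import *
print(env.get_state()['grasp_force']);go(700,65,240,12)"
```

```text
29.999528781190747
pos [513.1 204.3 246.2] q6 -0.01 t 3.8 gap 57.5 F [-0.4  0.1 -2.6]
shift [-199.4  120.6    7. ] turn [ 0.4 -0.  10.1]
```

Call:
play_rows([
  [[-0.05,0.03,0],[0,0,3],0.05],
  [[-0.1,0.06,0],[0,0,6],0.05],
  [[-0.15,0.09,0.003],[0,0,10],0.05],
  [[-0.199,0.12,0.003],[0,0,10],0.05],
  [[-0.199,0.12,0.003],[0,0,10],0.05],
  [[-0.199,0.12,0.003],[0,0,10],0.05],
  [[-0.199,0.12,0.003],[0,0,10],0.05],
  [[-0.199,0.12,0.003],[0,0,10],0.05],
])

```text
clock: 4.75
tool_pos: [696.7, 65.4, 239.7]
tcp_rot: [-1.973, -2.445, 0.0]
contact_force: [0.3, -0.1, -2.7]
finger_gap: 57.0
grasp_force: 30.0
```

```bash
python3 -c "
from h import *
im,i=shot('wrist','w3.png'); print(proj(i,[[684,148,98],[684,148,78]]));go(684,148,200,12)"
```

```text
[[325.640551   120.39725848]
 [325.16771149 121.74593447]]
pos [696.9  65.3 239.9] q6 -0.12 t 4.8 gap 56.8 F [-0.7  0.3 -2.8]
shift [83.6  4.9 39.9] turn [ 0.  -0.   0.2]
```

View pics/w3.png

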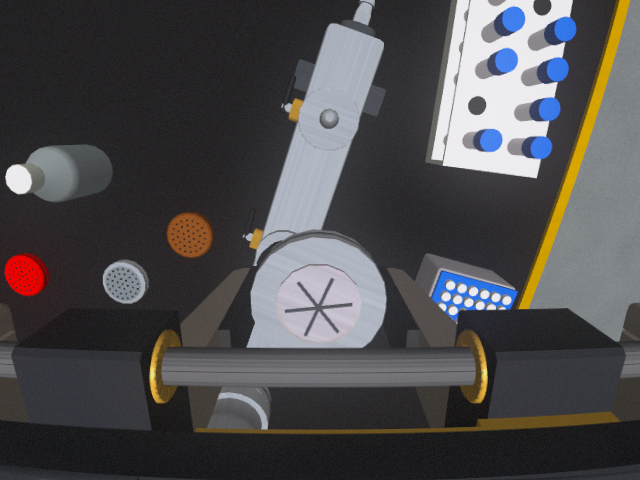

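The wrist view shows the spigot tip at (329,118) and the star of the held base at (319,307).

```bash
python3 -c "
from h import *
i=load('w3.png'); p=px(i,329,118,98); print(p,px(i,329.5,119,78)); b=px(i,319,307,239.8+11); print(b)
T=np.array([696.8,65.35]); t=p[:2]-(b[:2]-T); print(t); go(t[0],t[1],170,12)"
```

```text
[686.1134415  150.26508924  98.        ] [686.97169345 150.8574682   78.        ]
[696.01110856  67.15056404 250.8       ]
[686.90233294 148.4645252 ]
pos [696.9  65.3 239.9] q6 -0.12 t 4.8 gap 56.8 F [-0.7  0.3 -2.8]
shift [83.4  7.8 69.9] turn [ 0.  -0.   0.2]
```

Call:
play_rows([
  [[0.045,0.004,0],[0,0,0],0.05],
  [[0.083,0.008,0],[0,0,0],0.05],
  [[0.083,0.008,0.04],[0,0,0],0.05],
  [[0.083,0.008,0.08],[0,0,0],0.05],
  [[0.083,0.008,0.08],[0,0,0],0.05],
  [[0.083,0.008,0.08],[0,0,0],0.05],
])

```text
clock: 5.55
tool_pos: [688.6, 147.6, 161.3]
tcp_rot: [1.973, 2.443, 0.002]
contact_force: [-0.4, 0.9, -1.6]
finger_gap: 57.3
grasp_force: 30.0
```

```bash
python3 -c "
from h import *
go(686.9,148.5,122,12)
shot('scene','s1.png')
im=cv2.imread('pics/s1.png'); cv2.imwrite('pics/s1c.png',cv2.resize(im[180:360,300:540],(720,540),interpolation=cv2.INTER_CUBIC))"
```

```text
pos [688.6 147.6 161.3] q6 -0.0 t 5.5 gap 57.3 F [-0.4  0.9 -1.6]
shift [ 1.2 -1.5 39.3] turn [ 0.1 -0.   0.1]
```

View pics/s1c.png

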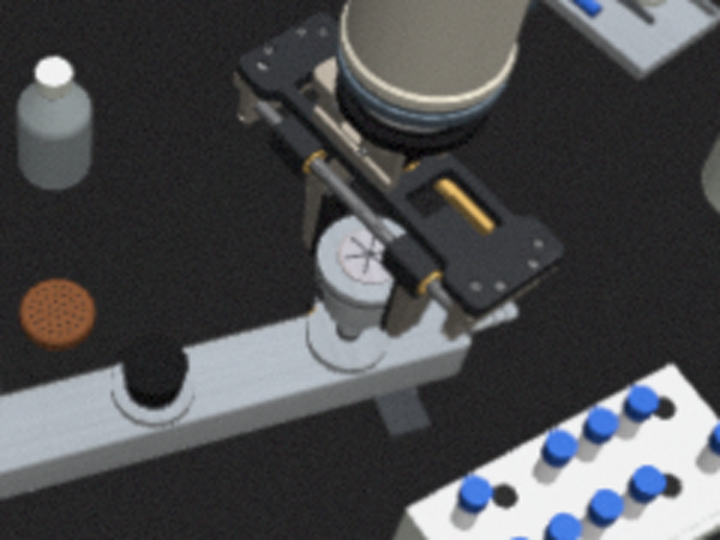

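The scene crop shows the base hanging above the flange (350,340) and lined up with it. I'll descend.

Call:
play_rows([
  [[0.001,-0.0015,0],[0,0,0],0.05],
  [[0.001,-0.0015,0.01],[0,0,0],0.05],
  [[0.001,-0.0015,0.02],[0,0,0],0.05],
  [[0.001,-0.0015,0.025],[0,0,0],0.05],
  [[0.001,-0.0015,0.028],[0,0,0],0.05],
  [[0.001,-0.0015,0.028],[0,0,0],0.05],
])

```text
clock: 6.35
tool_pos: [686.1, 147.9, 131.3]
tcp_rot: [-1.974, -2.443, 0.001]
contact_force: [-0.5, 0.8, -1.6]
finger_gap: 57.1
grasp_force: 30.0
```

Call:
play_rows([
  [[0,0,0.005],[0,0,0],0.05],
  [[0,0,0.009],[0,0,0],0.05],
  [[0,0,0.011],[0,0,0],0.05],
  [[0,0,0.011],[0,0,0],0.05],
])

```text
clock: 6.85
tool_pos: [686.0, 147.9, 121.1]
tcp_rot: [-1.974, -2.444, 0.0]
contact_force: [-3.6, -0.0, 4.0]
finger_gap: 57.0
grasp_force: 30.0
```

The base is seated: z reached 121.1 mm as predicted, with light contact. I'll release and rise.

Call:
play_rows([
  [[0,0,0.0005],[0,0,0],0.0919],
  [[0,0,0.0005],[0,0,0],0.0919],
  [[0,0,0.0005],[0,0,0],0.0919],
  [[0,0,0.0],[0,0,0],0.0919],
  [[0,0,-0.03],[0,0,0],0.0919],
  [[0,0,-0.08],[0,0,0],0.0919],
  [[0,0,-0.11],[0,0,0],0.0919],
  [[0,0,-0.11],[0,0,0],0.0919],
])

```text
clock: 7.85
tool_pos: [687.7, 148.2, 233.6]
tcp_rot: [1.972, 2.441, 0.006]
contact_force: [0.2, -0.1, -0.1]
finger_gap: 91.9
grasp_force: 0.0
```

Call:
play_rows([
  [[0,0,0],[0,0,0],0.0919],
  [[0,0,0],[0,0,0],0.0919],
])

```text
clock: 8.1
tool_pos: [685.3, 147.8, 228.7]
tcp_rot: [-1.973, -2.442, 0.003]
contact_force: [0.3, -0.0, -0.9]
finger_gap: 92.3
grasp_force: 0.0
```

```bash
python3 -c "
from h import *
im,i=shot('wrist','w4.png'); print(proj(i,[[686,150,132]]));go(499,-64,230,151)
im=cv2.imread('pics/w4.png'); cv2.imwrite('pics/w4c.png',im[:420])"
```

```text
[[321.21146112 239.19093199]]
pos [685.4 147.8 228.9] q6 -0.0 t 8.2 gap 92.0 F [-0.  -0.5 -0.6]
shift [-167.9 -226.8   -0.5] turn [-0.1  0.  41.1]
```

View pics/w4c.png

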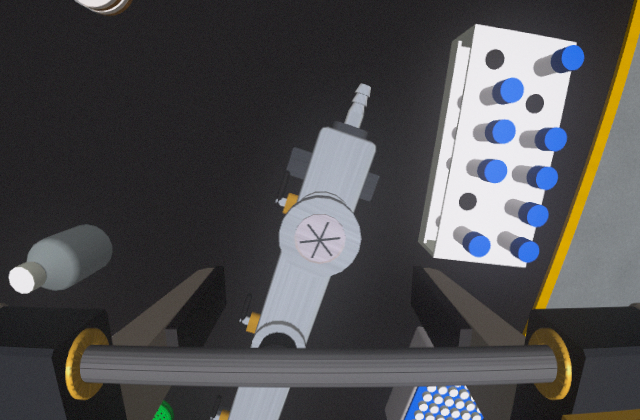

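The picture shows the base upright on the port, its star at (320,239), against (321,239) predicted. Next the disc.

Call:
play_rows([
  [[-0.168,-0.227,0],[0,0,41],0.0919],
  [[-0.168,-0.227,0],[0,0,41],0.0919],
  [[-0.168,-0.227,0],[0,0,41],0.0919],
  [[-0.168,-0.227,0],[0,0,41],0.0919],
  [[-0.168,-0.227,0],[0,0,41],0.0919],
  [[-0.168,-0.227,0],[0,0,41],0.0919],
  [[-0.168,-0.227,0],[0,0,41],0.0919],
  [[-0.168,-0.227,0],[0,0,41],0.0919],
])

```text
clock: 9.15
tool_pos: [500.2, -63.3, 230.3]
tcp_rot: [-2.704, -1.599, -0.0]
contact_force: [0.5, 0.1, 0.4]
finger_gap: 92.0
grasp_force: 0.0
```

Call:
play_rows([
  [[0,0,0.06],[0,0,0],0.0919],
  [[0,0,0.06],[0,0,0],0.0919],
  [[0,0,0.06],[0,0,0],0.0919],
  [[0,0,0.06],[0,0,0],0.0919],
])

```text
clock: 9.65
tool_pos: [500.9, -64.0, 172.4]
tcp_rot: [2.703, 1.597, 0.003]
contact_force: [0.0, -0.7, -0.3]
finger_gap: 91.8
grasp_force: 0.0
```

```bash
cat >> h.py <<'E'
def blob(im,i,P,z,thr=110,rad=60,amin=500):
    g=cv2.GaussianBlur(cv2.cvtColor(im,cv2.COLOR_RGB2GRAY),(5,5),0)
    n,l,st,c=cv2.connectedComponentsWithStats((g>thr).astype(np.uint8)); q=proj(i,[P])[0]
    for j in range(1,n):
        m=st[j][:2]+st[j][2:4]/2-.5
        if np.linalg.norm(m-q)<rad and st[j][4]>amin: print('pred',q.round(1),'box',m,st[j],'->',px(i,*m,z).round(1))
E
python3 -c "
from h import *
i=load('w4.png'); print('base axis',px(i,320,239,132))
im,i=shot('wrist','w5.png'); blob(im,i,[499,-64,12],12);go(499,-64,21,151)"
```

```text
base axis [685.15329955 149.95756662 132.        ]
pred [316.  223.3] box [317. 220.] [ 288  191   59   59 2704] -> [501.1 -61.9  12. ]
pos [500.7 -64.  172.3] q6 0.37 t 9.7 gap 91.9 F [1.1 0.7 0. ]
shift [ -1.   -1.9 151.3] turn [ 0.1 -0.1  0.1]
```

View pics/w5.png

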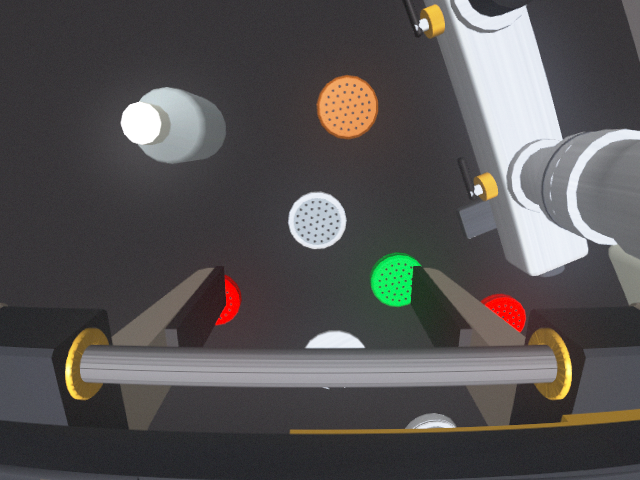

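The wrist view shows the grey disc at (317,220), with brown (347,106), green (398,280) and the bottle (190,125) clear of the closing line.

Call:
play_rows([
  [[0.002,-0.0007,0.05],[0,0,0],0.075],
  [[0.002,-0.0007,0.1],[0,0,0],0.075],
  [[0.002,-0.0007,0.14],[0,0,0],0.075],
  [[0.002,-0.0007,0.15],[0,0,0],0.075],
  [[0.002,-0.0007,0.15],[0,0,0],0.075],
  [[0.002,-0.0007,0.15],[0,0,0],0.04],
  [[0.002,-0.0007,0.15],[0,0,0],0.04],
  [[0.002,-0.0007,0.15],[0,0,0],0.04],
])

```text
clock: 10.7
tool_pos: [500.5, -62.0, 21.4]
tcp_rot: [2.704, 1.597, 0.002]
contact_force: [-1.2, -0.2, 6.5]
finger_gap: 49.0
grasp_force: 30.0
```

Call:
play_rows([
  [[0,0,0],[0,0,0],0.04],
  [[0,0,0],[0,0,0],0.04],
  [[0,0,0],[0,0,0],0.04],
])

```text
clock: 11.08
tool_pos: [500.5, -62.0, 21.4]
tcp_rot: [2.704, 1.597, 0.002]
contact_force: [-0.6, -0.3, 8.6]
finger_gap: 48.6
grasp_force: 30.0
```

Call:
play_rows([
  [[0,0,-0.05],[0,0,0],0.04],
  [[0,0,-0.1],[0,0,0],0.04],
  [[0,0,-0.15],[0,0,0],0.04],
  [[0,0,-0.2],[0,0,0],0.04],
  [[0,0,-0.2],[0,0,0],0.04],
])

```text
clock: 11.7
tool_pos: [502.1, -62.2, 224.5]
tcp_rot: [2.701, 1.595, 0.009]
contact_force: [0.2, -0.2, -0.2]
finger_gap: 48.5
grasp_force: 30.0
```

```bash
python3 -c "
from h import *
go(640,80,230,12)"
```

```text
pos [502.1 -62.2 224.5] q6 0.38 t 11.7 gap 48.5 F [ 0.2 -0.2 -0.2]
shift [191.1  52.2  -4.6] turn [  0.4  -0.  -40.9]
```

Call:
play_rows([
  [[0.207,0.108,0],[0,0,-41],0.04],
  [[0.207,0.108,0],[0,0,-41],0.04],
  [[0.207,0.108,0],[0,0,-41],0.04],
  [[0.207,0.108,0],[0,0,-41],0.04],
  [[0.207,0.108,0],[0,0,-41],0.04],
  [[0.207,0.108,0],[0,0,-41],0.04],
  [[0.207,0.108,0],[0,0,-41],0.04],
  [[0.207,0.108,0],[0,0,-41],0.04],
])

```text
clock: 12.7
tool_pos: [693.8, 66.5, 220.9]
tcp_rot: [1.976, 2.442, -0.0]
contact_force: [0.6, -0.2, -0.2]
finger_gap: 48.5
grasp_force: 30.0
```

Call:
play_rows([
  [[0,0,0],[0,0,0],0.04],
  [[0,0,0],[0,0,0],0.04],
])

```text
clock: 12.95
tool_pos: [694.3, 67.0, 220.8]
tcp_rot: [1.975, 2.443, 0.0]
contact_force: [0.1, -0.3, -1.5]
finger_gap: 48.7
grasp_force: 30.0
```

```bash
python3 -c "
from h import *
im,i=shot('wrist','w6.png'); print(proj(i,[[685.3,150,132]]));go(685.3,150,200,12)"
```

```text
[[332.95568944 116.43915887]]
pos [694.4  67.1 220.8] q6 -0.12 t 13.0 gap 48.7 F [ 0.2 -0.2 -1.1]
shift [83.   8.6 20.8] turn [0.  0.  0.1]
```

View pics/w6.png

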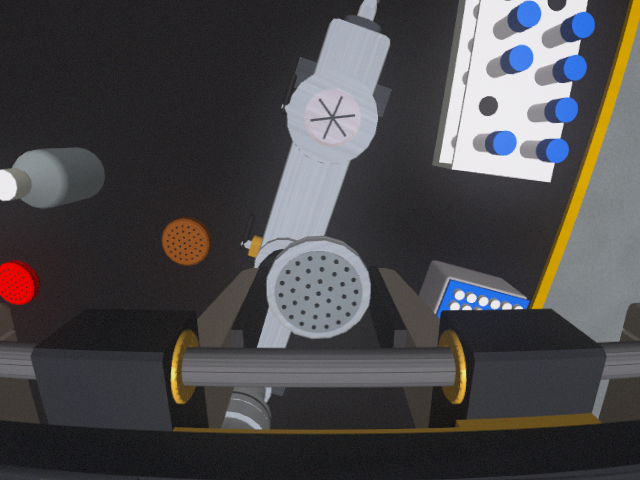

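The wrist view shows the seated base's star at (333,117.5) and the held disc's face centred at (318.5,291).

```bash
python3 -c "
from h import *
i=load('w6.png'); p=px(i,333,117.5,132); b=px(i,318.5,291,211.4); b2=px(i,318.5,288,209.4);print(p,b,b2)
T=np.array([694.4,67.1]); b=(b+b2)/2; t=p[:2]-(b[:2]-T); print(t); go(t[0],t[1],150+7,12)"
```

```text
[685.4654321  149.38146709 132.        ] [693.74332982  67.21594017 211.4       ] [693.60420916  67.87512975 209.4       ]
[686.19166261 148.93593213]
pos [694.4  67.1 220.8] q6 -0.12 t 13.0 gap 48.7 F [ 0.2 -0.2 -1.1]
shift [81.8  9.2 63.8] turn [0.  0.  0.1]
```

Call:
play_rows([
  [[0.04,0.005,0],[0,0,0],0.04],
  [[0.082,0.009,0],[0,0,0],0.04],
  [[0.082,0.009,0.03],[0,0,0],0.04],
  [[0.082,0.009,0.058],[0,0,0],0.04],
  [[0.082,0.009,0.058],[0,0,0],0.04],
  [[0.082,0.009,0.058],[0,0,0],0.04],
  [[0.082,0.009,0.058],[0,0,0],0.04],
])

```text
clock: 13.88
tool_pos: [686.9, 149.3, 164.2]
tcp_rot: [1.974, 2.442, 0.003]
contact_force: [-0.5, -0.1, 0.1]
finger_gap: 48.7
grasp_force: 30.0
```

```bash
python3 -c "
from h import *
go(686.2,149,149.4,12)"
```

```text
pos [686.9 149.3 164.2] q6 0.0 t 13.9 gap 48.7 F [-0.5 -0.1  0.1]
shift [-0.2 -0.7 14.8] turn [0.1 0.  0.1]
```

Call:
play_rows([
  [[0,-0.0007,0.005],[0,0,0],0.04],
  [[0,-0.0007,0.009],[0,0,0],0.04],
  [[0,-0.0007,0.012],[0,0,0],0.04],
  [[0,-0.0007,0.013],[0,0,0],0.04],
  [[0,-0.0007,0.014],[0,0,0],0.04],
  [[0,-0.0007,0.014],[0,0,0],0.04],
])

```text
clock: 14.62
tool_pos: [685.2, 149.1, 149.5]
tcp_rot: [1.974, 2.444, -0.0]
contact_force: [-3.2, -1.0, 6.2]
finger_gap: 48.6
grasp_force: 30.0
```

Call:
play_rows([
  [[0,0,0],[0,0,0],0.0919],
  [[0,0,0],[0,0,0],0.0919],
  [[0,0,0],[0,0,0],0.0919],
  [[0,0,0.0],[0,0,0],0.0919],
  [[0,0,-0.03],[0,0,0],0.0919],
  [[0,0,-0.06],[0,0,0],0.0919],
  [[0,0,-0.09],[0,0,0],0.0919],
  [[0,0,-0.11],[0,0,0],0.0919],
])

```text
clock: 15.62
tool_pos: [685.7, 149.2, 260.1]
tcp_rot: [1.974, 2.443, 0.002]
contact_force: [-0.9, -0.1, 0.6]
finger_gap: 92.1
grasp_force: 0.0
```

Call:
play_rows([
  [[0,0,0],[0,0,0],0.0919],
  [[0,0,0],[0,0,0],0.0919],
])

```text
clock: 15.88
tool_pos: [684.7, 149.0, 257.2]
tcp_rot: [-1.974, -2.443, 0.002]
contact_force: [0.1, -0.1, 0.0]
finger_gap: 91.8
grasp_force: 0.0
```

```bash
python3 -c "
from h import *
im,i=shot('wrist','w7.png'); print(proj(i,[[685.3,149.6,140]]));go(450,80,300,150)
im=cv2.imread('pics/w7.png'); cv2.imwrite('pics/w7c.png',cv2.resize(im[150:350,180:460],(700,500)))"
```

```text
[[320.34142303 234.1760033 ]]
pos [684.6 149.  257. ] q6 0.0 t 15.9 gap 92.0 F [ 0.1  0.7 -0.6]
shift [ -18.2 -243.9  -42.5] turn [-0.1  0.  42.1]
```

View pics/w7c.png

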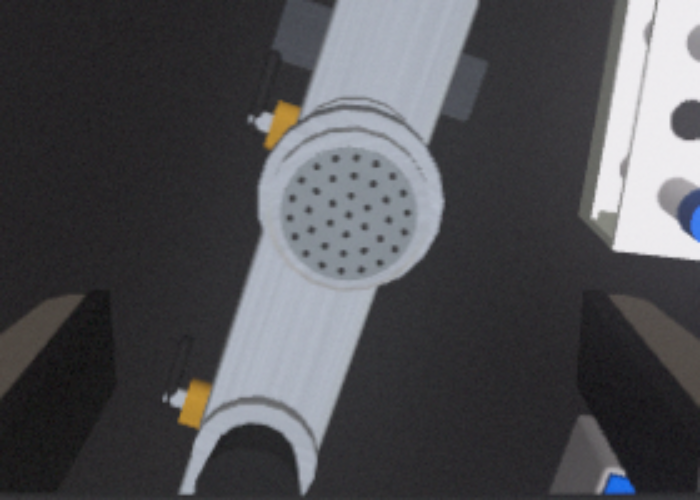

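Crop: the disc's face is centred at crop (350,213), image (320,235), against (320,234) predicted, so it lies level on the base. Next the funnel, rising over the built unit first.

Call:
play_rows([
  [[0,0,-0.06],[0,0,0],0.0919],
  [[-0.04,-0.03,-0.075],[0,0,10],0.0919],
  [[-0.09,-0.06,-0.075],[0,0,20],0.0919],
  [[-0.14,-0.09,-0.075],[0,0,30],0.0919],
  [[-0.19,-0.125,-0.075],[0,0,40],0.0919],
  [[-0.24,-0.16,-0.075],[0,0,46],0.0919],
  [[-0.29,-0.19,-0.075],[0,0,46],0.0919],
  [[-0.34,-0.225,-0.075],[0,0,46],0.0919],
])

```text
clock: 16.92
tool_pos: [535.6, -232.1, 332.4]
tcp_rot: [-2.771, -1.478, 0.001]
contact_force: [0.8, 0.2, 0.2]
finger_gap: 92.2
grasp_force: 0.0
```

```bash
python3 -c "
from h import *
i=load('w7.png'); print(px(i,320,235.2,140))
go(494,-330,240,146)"
```

```text
[685.21701076 148.77693126 140.        ]
pos [ 535.6 -232.1  332.4] q6 0.18 t 16.9 gap 92.2 F [0.8 0.2 0.2]
shift [-104.5   20.2   92.4] turn [-0.1  0.   0.1]
```

Call:
play_rows([
  [[-0.05,0.01,0.02],[0,0,0],0.0919],
  [[-0.1,0.02,0.05],[0,0,0],0.0919],
  [[-0.104,0.02,0.07],[0,0,0],0.0919],
  [[-0.104,0.02,0.07],[0,0,0],0.0919],
  [[-0.104,0.02,0.07],[0,0,0],0.0919],
  [[-0.104,0.02,0.07],[0,0,0],0.0919],
])

```text
clock: 17.68
tool_pos: [496.2, -327.6, 264.5]
tcp_rot: [2.77, 1.479, 0.001]
contact_force: [-0.1, 0.1, -0.3]
finger_gap: 91.9
grasp_force: 0.0
```

```bash
python3 -c "
from h import *
im,i=shot('wrist','w8.png'); print(proj(i,[[494,-330,92],[494,-330,0]])); blob(im,i,[494,-330,92],92,amin=200);go(494,-330,70,146)"
```

```text
[[317.39307344 222.63892997]
 [317.47130475 205.26034914]]
pred [317.4 222.6] box [315. 218.] [ 281  180   69   77 3215] -> [ 494.6 -325.3   92. ]
pos [ 496.1 -327.7  264.5] q6 0.0 t 17.7 gap 91.8 F [ 0.1 -1.   0. ]
shift [ -3.1  -0.7 194.5] turn [ 0.1 -0.   0.2]
```

View pics/w8.png

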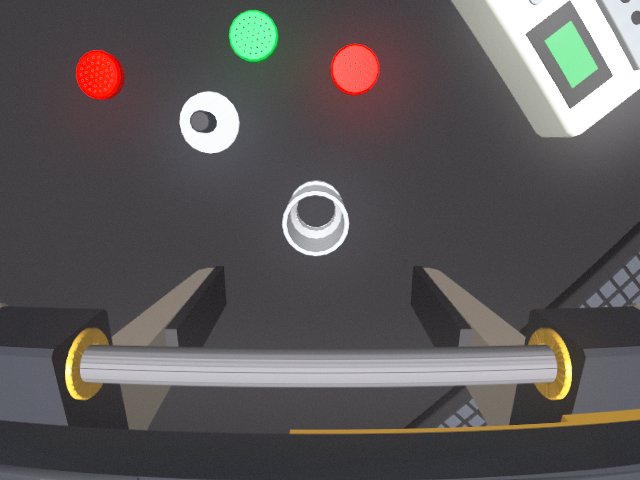

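The wrist view shows the funnel's mouth rim centred at (315.7,222.5). Its foot is behind, towards (317,200), and the lid is at (209,123).

```bash
python3 -c "
from h import *
i=load('w8.png'); p=px(i,315.7,222.7,92); print(p, np.linalg.norm(px(i,349,222,92)-px(i,282.5,222,92)));go(p[0],p[1],70,146)"
```

```text
[ 492.71521465 -329.20483383   92.        ] 59.31416898394884
pos [ 496.1 -327.7  264.5] q6 0.0 t 17.7 gap 91.8 F [ 0.1 -1.   0. ]
shift [ -3.2  -2.3 194.5] turn [ 0.1 -0.   0.2]
```

Call:
play_rows([
  [[-0.003,-0.002,0],[0,0,0],0.0919],
  [[-0.003,-0.002,0.06],[0,0,0],0.0919],
  [[-0.003,-0.002,0.11],[0,0,0],0.0919],
  [[-0.003,-0.002,0.16],[0,0,0],0.0919],
  [[-0.003,-0.002,0.194],[0,0,0],0.0919],
  [[-0.003,-0.002,0.194],[0,0,0],0.0919],
  [[-0.003,-0.002,0.194],[0,0,0],0.0919],
  [[-0.003,-0.002,0.194],[0,0,0],0.052],
])

```text
clock: 18.73
tool_pos: [493.2, -330.2, 71.5]
tcp_rot: [2.77, 1.477, 0.002]
contact_force: [-0.1, -0.1, 0.1]
finger_gap: 83.6
grasp_force: 0.0
```

Call:
play_rows([
  [[0,0,0],[0,0,0],0.052],
  [[0,0,0],[0,0,0],0.052],
  [[0,0,0],[0,0,0],0.052],
  [[0,0,0],[0,0,0],0.052],
  [[0,0,0],[0,0,0],0.052],
])

```text
clock: 19.35
tool_pos: [492.2, -329.6, 70.2]
tcp_rot: [2.772, 1.478, 0.0]
contact_force: [-1.3, 0.3, 5.8]
finger_gap: 60.2
grasp_force: 30.0
```

Call:
play_rows([
  [[0,0,-0.05],[0,0,0],0.052],
  [[0,0,-0.1],[0,0,0],0.052],
  [[0,0,-0.16],[0,0,0],0.052],
  [[0,0,-0.215],[0,0,0],0.052],
  [[0.04,-0.03,-0.22],[0,0,0],0.052],
  [[0.08,-0.055,-0.22],[0,0,0],0.052],
  [[0.12,-0.08,-0.22],[0,0,0],0.052],
  [[0.16,-0.105,-0.22],[0,0,0],0.052],
])

```text
clock: 20.35
tool_pos: [493.6, -136.6, 289.3]
tcp_rot: [-2.772, -1.477, 0.0]
contact_force: [0.8, 1.0, -1.8]
finger_gap: 60.2
grasp_force: 30.0
```

Call:
play_rows([
  [[0.04,-0.025,0],[0,0,0],0.052],
  [[0.08,-0.05,0],[0,0,0],0.052],
  [[0.12,-0.075,0],[0,0,0],0.052],
  [[0.15,-0.095,0],[0,0,0],0.052],
  [[0.15,-0.095,0],[0,0,-10],0.052],
  [[0.15,-0.095,0],[0,0,-20],0.052],
])

```text
clock: 21.1
tool_pos: [498.3, 40.1, 289.2]
tcp_rot: [-2.466, -1.945, 0.001]
contact_force: [0.3, 0.4, -1.6]
finger_gap: 60.4
grasp_force: 30.0
```

```bash
python3 -c "
from h import *
print(env.get_state()['grasp_force']); go(704,45,290,12)"
```

```text
29.994492530822754
pos [498.3  40.1 289.2] q6 0.31 t 21.1 gap 60.4 F [ 0.3  0.4 -1.6]
shift [ 52.7 198.9  -1. ] turn [ -0.1   0.  -25.5]
```

Call:
play_rows([
  [[0.013,0.05,0],[0,0,-8],0.052],
  [[0.026,0.1,0],[0,0,-16],0.052],
  [[0.04,0.15,0],[0,0,-25.5],0.052],
  [[0.053,0.199,0],[0,0,-25.5],0.052],
  [[0.053,0.199,0],[0,0,-25.5],0.052],
  [[0.053,0.199,0],[0,0,-25.5],0.052],
  [[0.053,0.199,0],[0,0,-25.5],0.052],
  [[0.053,0.199,0],[0,0,-25.5],0.052],
])

```text
clock: 22.1
tool_pos: [704.0, 43.2, 290.2]
tcp_rot: [1.985, 2.435, 0.0]
contact_force: [0.2, 0.2, -1.8]
finger_gap: 60.4
grasp_force: 30.0
```

```bash
python3 -c "
from h import *
im,i=shot('wrist','w9.png'); print(proj(i,[[685.2,149.3,140]]));go(685.3,149.2,260,12)"
```

```text
[[322.79877729  88.59318283]]
pos [704.1  43.2 290.3] q6 -0.14 t 22.1 gap 60.5 F [ 0.9  0.2 -2.2]
shift [107.6   2.9  30.2] turn [ 0.   0.  -0.4]
```

View pics/w9.png

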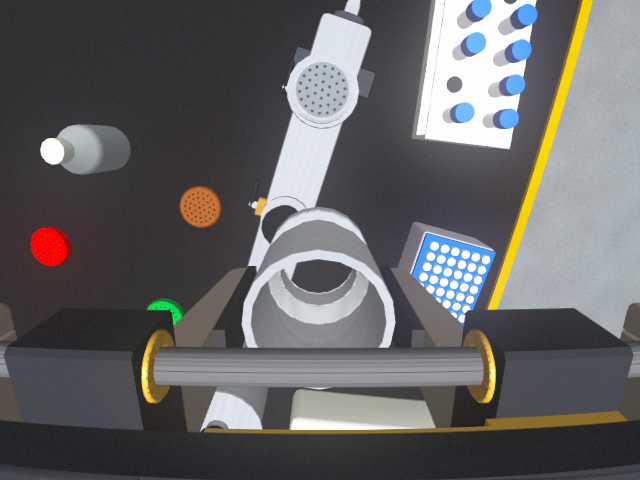

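The wrist view shows the seated disc at (322.5,89). The held funnel's outer rim spans x 242..395, with its top near y 237.

```bash
python3 -c "
from h import *
i=load('w9.png'); print(px(i,322.5,89.3,140), proj(i,[704.1,43.2,312]))
a=np.linspace(0,2*np.pi,90)
q=proj(i,np.c_[704.1+30*np.cos(a),43.2+30*np.sin(a),312+0*a]); print(q.min(0),q.max(0))
im=cv2.imread('pics/w9.png')
for r in range(224,262,2): print(r, im[r,300:340].mean((0,1)).round(0))
"
```

```text
[685.08080389 148.74166053 140.        ] [[320.25873367 323.56407591]]
[242.33124624 248.64385454] [398.17938632 389.69432072]
224 147.0
226 141.0
228 139.0
230 139.0
232 140.0
234 140.0
236 139.0
238 140.0
240 141.0
242 140.0
244 139.0
246 138.0
248 138.0
250 161.0
252 216.0
254 226.0
256 225.0
258 226.0
260 159.0
```

Call:
play_rows([
  [[0.05,0.001,0],[0,0,0],0.052],
  [[0.107,0.003,0],[0,0,0],0.052],
  [[0.107,0.003,0.03],[0,0,0],0.052],
  [[0.107,0.003,0.06],[0,0,0],0.052],
  [[0.107,0.003,0.073],[0,0,0],0.052],
  [[0.107,0.003,0.073],[0,0,0],0.052],
  [[0.107,0.003,0.073],[0,0,0],0.052],
  [[0.107,0.003,0.073],[0,0,0],0.052],
])

```text
clock: 23.15
tool_pos: [686.7, 148.6, 218.0]
tcp_rot: [1.984, 2.434, 0.002]
contact_force: [1.0, 0.5, -2.1]
finger_gap: 59.8
grasp_force: 30.0
```

```bash
python3 -c "
from h import *
go(685.4,149.4,200.2,12)"
```

```text
pos [686.7 148.6 218. ] q6 0.01 t 23.1 gap 59.8 F [ 1.   0.5 -2.1]
shift [ 1.1 -1.1 17.8] turn [ 0.1 -0.  -0.4]
```

Call:
play_rows([
  [[0.001,-0.001,0.002],[0,0,0],0.052],
  [[0.001,-0.001,0.005],[0,0,0],0.052],
  [[0.001,-0.001,0.008],[0,0,0],0.052],
  [[0.001,-0.001,0.01],[0,0,0],0.052],
  [[0.001,-0.001,0.012],[0,0,0],0.052],
  [[0.001,-0.001,0.012],[0,0,0],0.052],
])

```text
clock: 23.9
tool_pos: [684.8, 149.3, 204.3]
tcp_rot: [-1.985, -2.435, 0.0]
contact_force: [0.6, -1.0, -2.3]
finger_gap: 60.7
grasp_force: 30.0
```

Past the disc's rim without contact. I'll lower the last 4 mm.

Call:
play_rows([
  [[0,0,0.002],[0,0,0],0.052],
  [[0,0,0.004],[0,0,0],0.052],
  [[0,0,0.0045],[0,0,0],0.052],
  [[0,0,0.0045],[0,0,0],0.052],
])

```text
clock: 24.4
tool_pos: [684.8, 149.4, 200.2]
tcp_rot: [1.985, 2.435, 0.0]
contact_force: [0.4, -0.1, -1.2]
finger_gap: 60.5
grasp_force: 30.0
```

Call:
play_rows([
  [[0,0,0.0007],[0,0,0],0.052],
  [[0,0,0.0007],[0,0,0],0.052],
  [[0,0,0.0007],[0,0,0],0.0919],
  [[0,0,0.0007],[0,0,0],0.0919],
  [[0,0,0.0007],[0,0,0],0.0919],
  [[0,0,0.0],[0,0,0],0.0919],
  [[0,0,-0.03],[0,0,0],0.0919],
  [[0,0,-0.06],[0,0,0],0.0919],
])

```text
clock: 25.4
tool_pos: [684.6, 149.3, 260.4]
tcp_rot: [-1.985, -2.435, 0.001]
contact_force: [0.9, 1.0, 0.4]
finger_gap: 91.9
grasp_force: 0.0
```

Call:
play_rows([
  [[0,0,-0.05],[0,0,0],0.0919],
  [[0,0,-0.09],[0,0,0],0.0919],
  [[0,0,-0.09],[0,0,0],0.0919],
  [[0,0,-0.09],[0,0,0],0.0919],
])

```text
clock: 25.9
tool_pos: [684.5, 149.3, 349.2]
tcp_rot: [-1.985, -2.435, 0.001]
contact_force: [0.7, -0.2, -0.5]
finger_gap: 91.8
grasp_force: 0.0
```

```bash
python3 -c "
from h import *
im,i=shot('wrist','w10.png'); print(proj(i,[[685,149.2,222],[685,149.2,140]]));go(450,-190,360,150)
a=np.linspace(0,2*np.pi,90)
q=proj(i,np.c_[685+30*np.cos(a),149.2+30*np.sin(a),222+0*a]); print(q.min(0),q.max(0))
im=cv2.imread('pics/w10.png'); cv2.imwrite('pics/w10c.png',cv2.resize(im[130:350,180:460],(700,550)))"
```

```text
[[319.89425707 231.83037846]
 [319.62438928 212.06478558]]
pos [684.2 149.2 348.4] q6 0.01 t 25.9 gap 92.1 F [-0.4 -0.4  0.7]
shift [-285.  -297.8  -10.9] turn [-0.1  0.1 41.6]
[281.03148549 193.10528086] [358.75635438 268.62383817]
```

View pics/w10c.png

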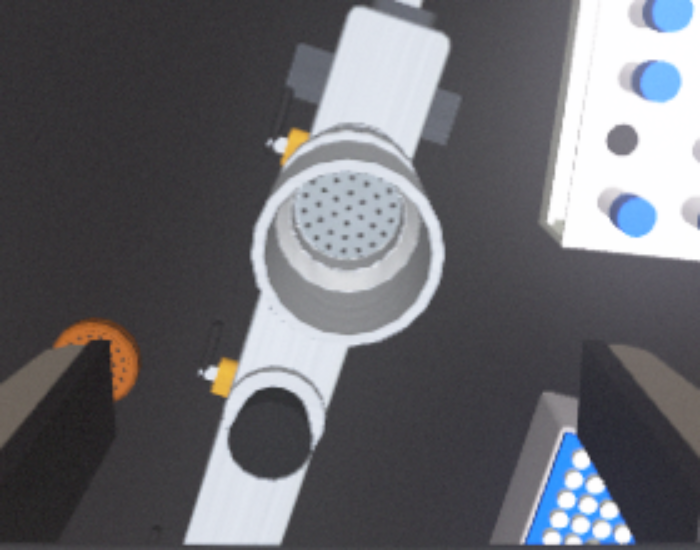

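Crop: the funnel's rim is centred at crop (347,251), image (318.8,230.4), with the disc visible squarely inside. It is seated. Now the lid.

Call:
play_rows([
  [[-0.04,-0.042,0],[0,0,10],0.06],
  [[-0.08,-0.084,0],[0,0,20],0.06],
  [[-0.12,-0.126,0],[0,0,30],0.06],
  [[-0.16,-0.168,0],[0,0,40],0.06],
  [[-0.2,-0.21,0],[0,0,41.6],0.06],
  [[-0.24,-0.252,0],[0,0,41.6],0.06],
  [[-0.285,-0.298,0],[0,0,41.6],0.06],
  [[-0.285,-0.298,0.06],[0,0,41.6],0.06],
])

```text
clock: 26.95
tool_pos: [450.3, -193.6, 291.8]
tcp_rot: [2.719, 1.563, 0.005]
contact_force: [0.7, -0.5, -0.7]
finger_gap: 60.0
grasp_force: 0.0
```

Call:
play_rows([
  [[0,0,0.06],[0,0,0],0.06],
  [[0,0,0.1],[0,0,0],0.06],
  [[0,0,0.1],[0,0,0],0.06],
  [[0,0,0.1],[0,0,0],0.06],
])

```text
clock: 27.45
tool_pos: [450.9, -190.0, 190.9]
tcp_rot: [2.72, 1.572, 0.0]
contact_force: [-0.1, 0.3, 0.6]
finger_gap: 60.1
grasp_force: 0.0
```

```bash
python3 -c "
from h import *
i=load('w10.png'); print('funnel',px(i,318.8,230.4,222))
im,i=shot('wrist','w11.png'); print(proj(i,[450,-190,44])); blob(im,i,[450,-190,12],12,thr=130);go(450,-190,36,150)
im=cv2.imread('pics/w11.png'); cv2.imwrite('pics/w11c.png',cv2.resize(im[130:310,200:440],(720,540)))"
```

```text
funnel [683.94464562 150.1419725  222.        ]
[[317.31626752 226.07282983]]
pred [317.4 218.2] box [317. 218.] [ 281  183   73   71 3524] -> [ 449.8 -189.7   12. ]
pos [ 451.4 -190.1  191.5] q6 0.12 t 27.5 gap 59.9 F [-0.1 -0.2  0. ]
shift [ -0.6  -1.6 155.5] turn [ 0.1 -0.   0. ]
```

View pics/w11c.png

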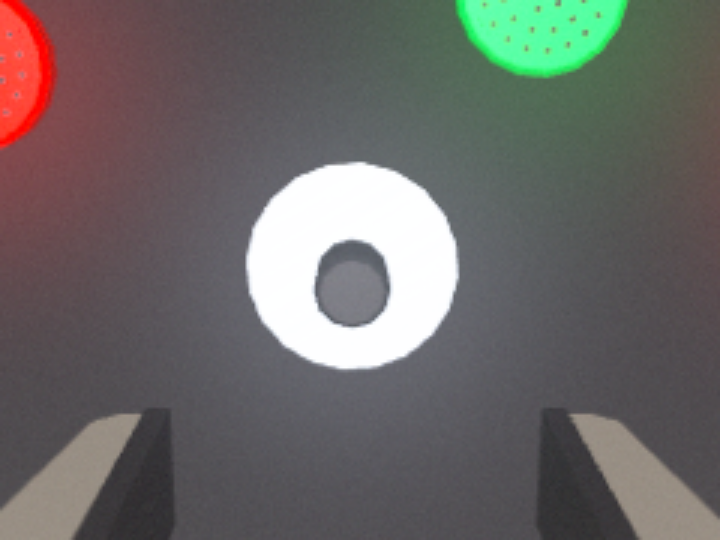

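The crop shows the lid's knob centred at crop (352,285), with the plate around it; it agrees with (449.8,-189.7).

Call:
play_rows([
  [[-0.0005,-0.001,0.05],[0,0,0],0.06],
  [[-0.0005,-0.001,0.1],[0,0,0],0.06],
  [[-0.0005,-0.001,0.14],[0,0,0],0.06],
  [[-0.0005,-0.001,0.155],[0,0,0],0.06],
  [[-0.0005,-0.001,0.155],[0,0,0],0.06],
  [[-0.0005,-0.001,0.155],[0,0,0],0.015],
  [[-0.0005,-0.001,0.155],[0,0,0],0.015],
  [[-0.0005,-0.001,0.155],[0,0,0],0.015],
])

```text
clock: 28.5
tool_pos: [449.8, -190.1, 36.0]
tcp_rot: [2.719, 1.571, 0.001]
contact_force: [0.3, 0.3, -0.2]
finger_gap: 32.3
grasp_force: 0.0
```

Call:
play_rows([
  [[0,0,0],[0,0,0],0.015],
  [[0,0,0],[0,0,0],0.015],
  [[0,0,0],[0,0,0],0.015],
  [[0,0,0],[0,0,0],0.015],
])

```text
clock: 29.0
tool_pos: [449.5, -189.9, 35.4]
tcp_rot: [2.72, 1.571, 0.0]
contact_force: [-0.0, 0.1, 6.3]
finger_gap: 21.3
grasp_force: 30.0
```

Call:
play_rows([
  [[0,0,-0.06],[0,0,0],0.015],
  [[0,0,-0.12],[0,0,0],0.015],
  [[0,0,-0.18],[0,0,0],0.015],
  [[0,0,-0.24],[0,0,0],0.015],
  [[0,0,-0.285],[0,0,0],0.015],
  [[0,0,-0.285],[0,0,0],0.015],
])

```text
clock: 29.75
tool_pos: [450.8, -190.4, 323.5]
tcp_rot: [2.716, 1.569, 0.006]
contact_force: [-0.2, -0.4, -1.3]
finger_gap: 21.1
grasp_force: 30.0
```

Call:
play_rows([
  [[0.047,0.015,0],[0,0,-6],0.015],
  [[0.095,0.03,0],[0,0,-12],0.015],
  [[0.142,0.044,0],[0,0,-18],0.015],
  [[0.19,0.058,0],[0,0,-24],0.015],
  [[0.237,0.073,0],[0,0,-30],0.015],
  [[0.284,0.088,0],[0,0,-36],0.015],
  [[0.33,0.102,0],[0,0,-42],0.015],
  [[0.33,0.102,0],[0,0,-42],0.015],
])

```text
clock: 30.75
tool_pos: [703.2, 47.5, 316.7]
tcp_rot: [-1.971, -2.443, 0.003]
contact_force: [-1.4, -0.8, -1.1]
finger_gap: 20.6
grasp_force: 30.0
```

Call:
play_rows([
  [[0,0,0],[0,0,0],0.015],
  [[0,0,0],[0,0,0],0.015],
  [[0,0,0],[0,0,0],0.015],
])

```text
clock: 31.12
tool_pos: [702.0, 44.2, 320.4]
tcp_rot: [1.978, 2.44, 0.0]
contact_force: [-0.5, 0.6, 0.1]
finger_gap: 21.1
grasp_force: 30.0
```

```bash
python3 -c "
from h import *
im,i=shot('wrist','w12.png'); s=env.get_state(); T=s['tool_pos']; Rc=R.from_rotvec(s['tcp_rot'])
print('funnel px',proj(i,[684.5,149.6,222]),'grasp',s['grasp_force'])
a=np.linspace(0,2*np.pi,90)
for P,r in ((np.array([684.5,149.6,222]),30),(np.array([T[0],T[1],T[2]-35.4+12]),32)):
    q=proj(i,P+np.c_[r*np.cos(a),r*np.sin(a),0*a]); print(q.min(0),q.max(0))
go(684.5,149.6,280,12)"
```

```text
funnel px [[326.50696612  79.02001232]] grasp 29.999829960870557
[279.25842164  28.89601618] [373.69467436 127.42090764]
[255.96671487 217.9504402 ] [383.59885995 337.71116995]
pos [702.1  44.3 320.5] q6 -0.15 t 31.2 gap 21.1 F [-0.9  0.8 -1.9]
shift [106.6   4.6  40.5] turn [ 0.  0. -0.]
```

View pics/w12.png

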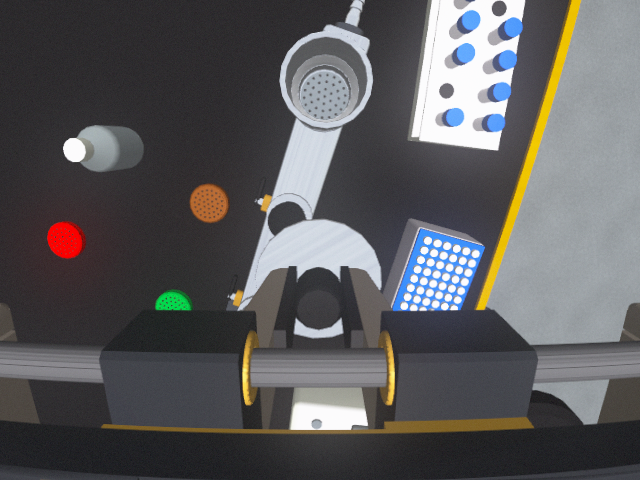

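The wrist view shows the funnel rim centred at (326,79.5), as predicted, and the held lid's plate spanning x 255..382, level and centred to about 0.6 mm.

Call:
play_rows([
  [[0.05,0.002,0],[0,0,0],0.015],
  [[0.106,0.005,0],[0,0,0],0.015],
  [[0.106,0.005,0.025],[0,0,0],0.015],
  [[0.106,0.005,0.05],[0,0,0],0.015],
  [[0.106,0.005,0.053],[0,0,0],0.015],
  [[0.106,0.005,0.053],[0,0,0],0.015],
  [[0.106,0.005,0.053],[0,0,0],0.015],
  [[0.106,0.005,0.053],[0,0,0],0.015],
])

```text
clock: 32.17
tool_pos: [685.8, 149.7, 268.1]
tcp_rot: [1.976, 2.441, 0.002]
contact_force: [0.4, -0.6, -1.3]
finger_gap: 20.9
grasp_force: 30.0
```

```bash
python3 -c "
from h import *
go(685,149.6,249.4,12)"
```

```text
pos [685.8 149.7 268.1] q6 0.0 t 32.2 gap 20.9 F [ 0.4 -0.6 -1.3]
shift [ 0.  -0.8 18.7] turn [ 0.1 -0.   0. ]
```

Call:
play_rows([
  [[0,-0.0008,0.004],[0,0,0],0.015],
  [[0,-0.0008,0.008],[0,0,0],0.015],
  [[0,-0.0008,0.011],[0,0,0],0.015],
  [[0,-0.0008,0.014],[0,0,0],0.015],
  [[0,-0.0008,0.014],[0,0,0],0.015],
])

```text
clock: 32.8
tool_pos: [684.4, 149.6, 252.7]
tcp_rot: [-1.976, -2.442, 0.001]
contact_force: [0.2, -0.1, -1.2]
finger_gap: 20.9
grasp_force: 30.0
```

Call:
play_rows([
  [[0,0,0.002],[0,0,0],0.015],
  [[0,0,0.004],[0,0,0],0.015],
  [[0,0,0.0045],[0,0,0],0.015],
  [[0,0,0.0045],[0,0,0],0.015],
])

```text
clock: 33.3
tool_pos: [684.8, 149.7, 249.4]
tcp_rot: [1.976, 2.441, 0.001]
contact_force: [-0.7, -0.2, 5.8]
finger_gap: 21.0
grasp_force: 30.0
```

The lid is at its seated height with contact. I'll release and rise clear.

Call:
play_rows([
  [[0,0,0],[0,0,0],0.06],
  [[0,0,0],[0,0,0],0.06],
  [[0,0,0],[0,0,0],0.06],
  [[0,0,-0.02],[0,0,0],0.06],
  [[0,0,-0.06],[0,0,0],0.06],
  [[0,0,-0.1],[0,0,0],0.06],
  [[0,0,-0.1],[0,0,0],0.06],
])

```text
clock: 34.17
tool_pos: [686.2, 150.1, 354.2]
tcp_rot: [1.973, 2.438, 0.01]
contact_force: [0.7, -0.2, -0.3]
finger_gap: 59.6
grasp_force: 0.0
```

Call:
play_rows([
  [[-0.06,-0.06,0],[0,0,0],0.06],
  [[-0.1,-0.12,0],[0,0,0],0.06],
  [[-0.1,-0.18,0],[0,0,0],0.06],
  [[-0.1,-0.24,0],[0,0,0],0.06],
  [[-0.1,-0.24,0],[0,0,0],0.06],
  [[-0.1,-0.24,0],[0,0,0],0.06],
])

```text
clock: 34.92
tool_pos: [469.5, 1.5, 349.1]
tcp_rot: [1.977, 2.441, 0.001]
contact_force: [1.1, -1.1, 0.3]
finger_gap: 59.8
grasp_force: 0.0
```

```bash
python3 -c "
from h import *
im,i=shot('scene','s2.png'); print(proj(i,[[685,149.5,258],[685,149.5,226],[685,149.5,78]]))
im=cv2.imread('pics/s2.png'); cv2.imwrite('pics/s2c.png',cv2.resize(im[150:390,220:540],(800,600)))"
```

```text
[[431.57659726 234.03521109]
 [428.35642199 245.46942071]
 [415.58568814 290.58480317]]
```

View pics/s2c.png

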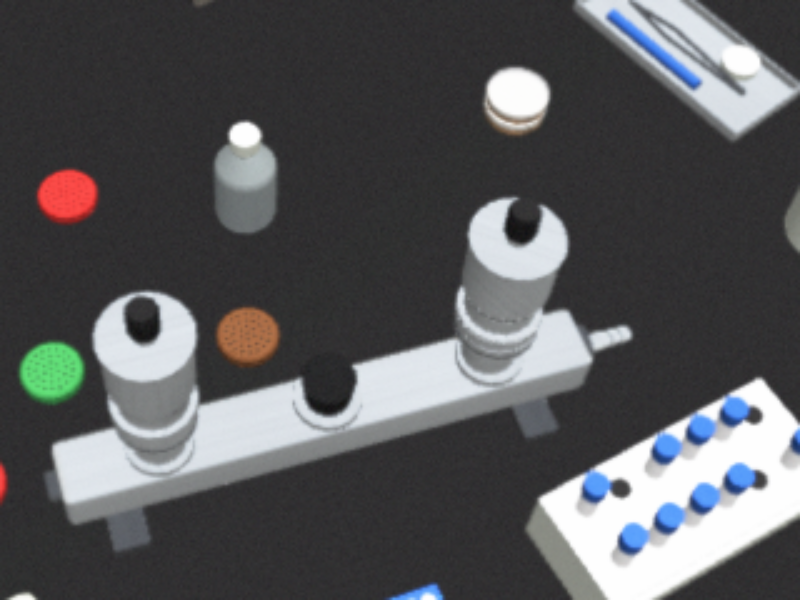

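The crop shows the new unit, with its lid at crop (518,240), complete and upright like the built one at (147,335). The bottle (245,185) and the dishes (516,100) are untouched.

```bash
python3 -c "
from station import ticket
print(ticket.job_done())"
```

```text
the job is handed in; nothing more can be done
None
```

The filter unit is on the open port, built in order (base, disc, funnel, lid), and each part reached its seated height; the bottle and Petri dishes look untouched in the last picture, and the job is handed in at about 35 s with no verdict returned.

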